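# Load a profile into the drilling jig against its hidden stop and clamp it

### The job

Load the length of slotted aluminium profile into the drilling jig: with the cam lever still up, slide it end first into the jig's slot, on past the light drag of the sprung side pusher, until you feel it come up solid against the stop hidden inside. Go gently: a hard shove would push the stop out of its setting. Then let go and press the cam lever all the way down, so that the profile stays clamped against the stop, and leave the tools round about where they lie.

Things in the scene. Friction and masses are not known exactly. Their poses are not given: they have to be found in the camera images.
- extrusion: loose piece of bare aluminium slotted profile: square bar 20 x 20 mm, 160 mm long, a T-groove along each face, 60 to 110 g, lying flat on the bench. Origin at its centre; x runs along its length. Both ends and all four faces are alike: either end may go in.
- jig: drilling jig, fixed to the bench: bare aluminium block 115 x 44 mm, top 50 mm high, drill bush on top (14 mm wide, 7 mm high) near the mouth, dark end cap, dark base plate 70 mm wide, 8 mm thick, x -112 to +68 mm. Origin on the bench under the block's centre; z up; x along the slot, inwards (mouth x = -57.5, closed far face x = +62 mm); y to the side on which the shut lever lies.
- slot_mouth (a point): centre of the slot's open mouth, in the block's front face, 30 mm above the bench; axes as the jig's. The slot is a square bore 21.6 x 21.6 mm (floor 19.2, ceiling 40.8 mm above the bench); a 5 mm long lead-in widens the mouth by 3 mm at both sides and above. In front of it a support tongue 14 mm wide, level with the slot's floor, reaches 45 mm out.
- slot_inside (a point): point on the slot's axis 45 mm behind the mouth; axes as the jig's. The hidden stop, a steel block filling the bore, has been set 0 to 35 mm beyond this point (45 to 80 mm behind the mouth); it cannot be seen or measured from outside. It feels rigid, but is held by friction only: over about 15 N along the slot it slips and its setting is spoilt.
- pusher_nose (a point): tip of the round-nosed sprung side pusher, 16 mm behind the mouth, on the slot's -y wall, standing 2 mm into the slot. The entering profile has to push it aside, which takes 2 to 6 N, and then drags with 2 to 6 N all the way to the stop.
- clamp_lever (a joint): angle of the cam lever, rad: 0 to 0.1 = up, open; 0.96 = hard down, clamped. Its hinge pin lies along the jig's x at jig x = -21.5, y = 0, 53.8 mm above the bench. Over the end of its swing the cam presses the profile onto the slot's floor through a window in the roof. The lever stays where it is left; pressing it down takes 3 to 18 N.
- lever_grip (a point): on the axis of the lever's black round handle (15 mm thick, 40 mm long), 10 mm short of its end. Up, the lever slants up and out to +y: this point is about 41 mm out from the slot's axis, 105 mm high; shut: 66 mm out, 49 mm high. Shut fingers coming straight down 40 mm out from the slot's axis can press it shut: the handle's top is then about 65 mm high there.
- caliper: bystander, to be left alone: digital caliper 220 mm long, behind the jig; origin under its centre.
- cutters_blue: bystander, to be left alone: flush cutters with blue handles, 136 mm, near front edge; origin under its centre.
- hex_key_3: bystander, to be left alone: steel hex key, 77 mm, left of the jig; origin under its centre.
- driver_yellow: bystander, to be left alone: small screwdriver with yellow handle, 145 mm, at the back; origin under its centre.
- marker_black: bystander, to be left alone: marker pen, 125 mm, front right; origin under its centre.
- gear_orange: bystander, to be left alone: printed gear, 53 mm across, left of the jig; origin under its centre.
- brass_brush: bystander, to be left alone: slim wire brush, 148 mm, in front of the jig; origin under its centre.

How it is judged:
On the way:
1. the profile is home against the hidden stop (gap under 1.5 mm) while the cam lever is still up ((x of stop_c0 in the frame of extrusion between 0.0805 and 0.084 m or x of stop_c0 in the frame of extrusion between -0.084 and -0.0805 m) and y of extrusion in the frame of jig between -0.003 and 0.003 m and z of extrusion in the frame of jig between 0.027 and 0.033 m and angle between the x axis of extrusion and the x axis of jig, either way round below 0.04 rad and value of joint clamp_lever below 0.5 rad), for 0.2 s.
At the end, for the whole second after the job is handed in: The profile lies in the jig's slot (within 3 mm and 0.04 rad of the slot's axis) with its inner end within 1.5 mm of the hidden stop, at rest, and the cam lever is down (over 0.90 of 0.96 rad) ((x of stop_c0 in the frame of extrusion between 0.0805 and 0.084 m or x of stop_c0 in the frame of extrusion between -0.084 and -0.0805 m) and y of extrusion in the frame of jig between -0.003 and 0.003 m and z of extrusion in the frame of jig between 0.027 and 0.033 m and angle between the x axis of extrusion and the x axis of jig, either way round below 0.04 rad and value of joint clamp_lever above 0.9 rad and linear speed of extrusion below 0.01 m/s); the robot touches nothing.
It fails at once if the hidden stop is shoved more than 1.5 mm out of its setting (distance of stop_c0 from where it was at the start of the episode above 0.0015 m).
It fails at once if a tool or part lying round about is moved more than 30 mm (distance of any of caliper, cutters_blue, hex_key_3, driver_yellow, marker_black, gear_orange, brass_brush from where it was at the start of the episode above 0.03 m).
It also fails if it takes over 51 s, if anything falls off the work surface, if the arm or the gripper's body presses on something with over 40 N, if the wrist force passes 120 N, or if a joint passes its speed limit or range.

### The arm

A 7-joint arm with a two-finger parallel gripper is mounted at the origin on a cart in front of the work surface, level with it; the furniture and walls round the work are solid. World frame = base frame: x ahead of the robot, y to its left, z up, the work surface at z = 0. Lengths are in m, angles in rad, forces in N, time in s.
With the tool pointing down it reaches from about 0.425 to 0.875 m from the base axis. Payload 4.7 kg.
Tool frame: the origin (TCP) lies on the centre line of the jaws, within the pads' length; the fingertips stand ahead of it and the grasp point (between the pads) lies 2 mm behind it (nose_length is the z of the fingertips in the tool frame, in m); z points along the fingers, y is the line along which they close (so a half turn about z gives the same grasp; the last joint's range is limited). The gripper opens to 87 mm and grips with 3 to 60 N. Pads are 19 mm wide; open, the fingers measure 117 mm over their backs; the gripper's body (75 mm by 190 mm) begins 51 mm behind the grasp point.
Start: joints at [1.357, 0.321, -0.07, 1.45, 0.023, 1.371, -0.057], TCP at [0.147, -0.633, 0.24] pointing down, gripper open.
Joint ranges: [-2.86, 2.86], [-0.3, 2.09], [-1.38, 1.24], [0.06, 2.45], [-1.56, 4.7], [0.09, 2.05], [-2.69, 2.69]. Speed limits (rad/s): [2.57, 2.57, 3.14, 3.14, 3.14, 3.14, 3.14].

### API

Orientations are given as a rotation vector (axis times angle).
In Python, from bench import * gives the robot as it stands.
- The arm moves only by the tool send_rows, never from a script. Its arguments are lists of equal length, an entry for each row: "xyz": the shift along the tool's x, y, z in mm, a list of three; "dr": the turn, a rotation vector about the tool's x, y, z in rad, a list of three. A call has exactly 10 rows; each row is the pose to reach, as a shift and turn from the pose commanded when the call began, along the tool's axes at that moment; what a row does not reach only later rows make up. A row lasts 1/12 s, in which the tool goes at most 41.7 mm and 7.16 degrees, less where a joint would pass 70% of its speed; a pose out of reach is approached as far as the arm can. A call with a gripper value outside its range is refused whole. "jaw" is the finger opening in mm, from 0 to 87, set as the call begins (left out, the last holds). The fingers move at their own pace and stop on an object; "grip_force" is the grip in N (left out, the last holds). Time passes only in rows, so rows that repeat a pose let the fingers close, or fill a call up. It gives the time, the measured TCP pose, the force, the opening and the grip force at its end, in the units of the state.
- get_state(): the state, without advancing time (a new reading comes with each control period).
- get_image(name): name is "side" or "top"; returns the picture (480x640x3 uint8, red, green, blue); there is no depth.
- calibration(name): a dict with "vfov" (degrees; the focal length in pixels is half the picture's height over the tangent of half this angle, whatever the lens; pixels are square), "cx", "cy" (the principal point, pixels), "rvec" (rotation vector, rad) and "tvec" (3), from world to camera coordinates, as OpenCV has them. Camera axes: x right, y down, z forward; pixel columns grow to the right and rows downward; lengths in m; the calibration is good to about 2 mm. A picture is of the moment at which its call begins. calibration takes no time and is no camera call.
- close_job(): hands the job in; it is judged then, once.
The state is a dict: "time": time; "joint_positions": joint angles; "qd": joint speeds; "joint_torque": joint torques, N m; "position": TCP position; "tool_rot": TCP orientation; "ft_force": force on the tool from outside, world axes, zero at the start; "torque": the same for the moment, N m; "grip_width": opening from 0.0 (shut) to 1.0 (fully open); "grip_force": force on a finger pad.
Only numpy, scipy, OpenCV 4.12 (cv2) and the standard library are available. Lean on these libraries where they do the work, as an engineer would, in place of code of your own. Each camera call takes 0.05 s, during which the arm holds its last target. There are 200 camera calls.

## Working session

There is one attempt and no reset: what is moved stays moved. The work goes in short steps, Python scripts to look and compute and a tool call to move; the robot and the scene stay as the last step left them, time stands still between calls to the robot, and variables do not carry over. Pictures are saved under pics/ and viewed, at most 10 in all, crops included, and the job is handed in when it is done.

Besides the shell and the picture viewer there is one more tool, called after "Request:" as a command line: name --argument value ..., lists and objects as JSON in quotes. send_rows: Moves the arm, as the interface text tells. Its arguments: {"type":"object","properties":{"xyz":{"type":"array"},"dr":{"type":"array"},"jaw":{"type":"number"},"grip_force":{"type":"number"}},"required":["xyz","dr"]}

```bash
mkdir -p pics; ls; python3 - <<'E'
from bench import *
import cv2
for n in("top","side"):
    im=get_image(n); cv2.imwrite(f"pics/{n}0.png",im[:,:,::-1]); print(n,calibration(n))
s=get_state(); print(s)
E
```

```text
pics
top {'vfov': 55.67403520928757, 'cx': 314.24297475930285, 'cy': 245.49763453464266, 'rvec': array([ 2.21612648, -1.97059835,  0.21574101]), 'tvec': array([-0.0557443 ,  0.57157852,  0.88446687])}
side {'vfov': 45.966185886896426, 'cx': 321.0427828583943, 'cy': 228.4821487311547, 'rvec': array([ 0.32955573, -2.61577063,  1.50369653]), 'tvec': array([0.51943832, 0.16011473, 1.07056527])}
{'time': 0.1, 'joint_positions': array([ 1.35710872,  0.32172783, -0.07005853,  1.45151814,  0.0226265 ,
        1.37080478, -0.05688387]), 'qd': array([ 0.00021337, -0.00057743,  0.00184794, -0.00404896,  0.00120884,
        0.0015405 , -0.00116182]), 'joint_torque': array([ 3.76346115e-04, -4.92570090e+01, -4.05286644e-01, -3.13399637e+01,
       -6.40922436e-02,  3.94174398e-02,  5.81844051e-05]), 'position': array([ 0.14661265, -0.63278554,  0.23860183]), 'tool_rot': array([-3.11960271e+00, -3.56885097e-01,  4.94496369e-04]), 'ft_force': array([ 0.11829033, -0.25919001, -0.26320402]), 'torque': array([0.07471954, 0.00741184, 0.00911916]), 'grip_force': 0.0, 'grip_width': 1.0002249423747602}
```

View pics/top0.png

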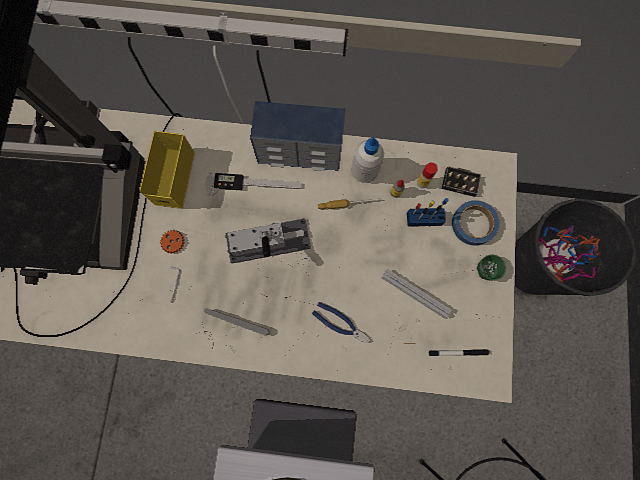

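View pics/side0.png

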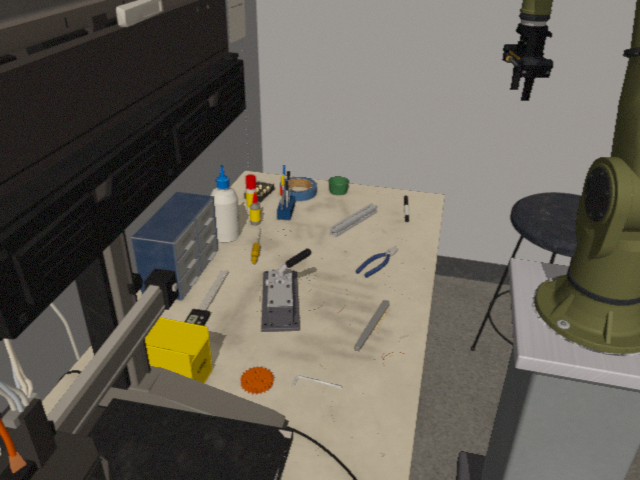

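The top view shows the jig at (268,240) and two bar-like things at (418,294) and (240,321). The side view shows the jig at (281,295) with its lever up at (298,258). I'll zoom in to tell the bars apart and see which way the jig points.

```bash
cat > h.py <<'E'
import numpy as np, cv2
from bench import *
from scipy.spatial.transform import Rotation as R
def cam(n):
    c=calibration(n); f=240/np.tan(np.radians(c['vfov']/2))
    K=np.array([[f,0,c['cx']],[0,f,c['cy']],[0,0,1]]); return K,R.from_rotvec(c['rvec']).as_matrix(),np.array(c['tvec'])
def ray(n,uv,z):
    K,Rm,t=cam(n); o=-Rm.T@t; uv=np.atleast_2d(uv).astype(float)
    d=(Rm.T@np.linalg.inv(K)@np.c_[uv,np.ones(len(uv))].T).T
    return o+d*((z-o[2])/d[:,2])[:,None]
def proj(n,p):
    K,Rm,t=cam(n); q=(K@(Rm@np.atleast_2d(p).T+t[:,None])).T; return q[:,:2]/q[:,2:]
E
python3 - <<'E'
import cv2,numpy as np
from h import *
t=cv2.imread('pics/top0.png'); s=cv2.imread('pics/side0.png')
a=cv2.resize(t[205:275,210:330],(800,467),interpolation=cv2.INTER_CUBIC); cv2.imwrite('pics/jig_top.png',a)
b1=cv2.resize(t[260:330,370:470],(400,280),interpolation=cv2.INTER_CUBIC)
b2=cv2.resize(t[285:355,190:290],(400,280),interpolation=cv2.INTER_CUBIC)
c=cv2.resize(s[240:340,240:340],(400,400),interpolation=cv2.INTER_CUBIC)
d=cv2.resize(s[190:290,310:410],(400,400),interpolation=cv2.INTER_CUBIC)[:400]
cv2.imwrite('pics/mix.png',cv2.resize(np.vstack([np.hstack([b1,b2]),np.hstack([c,d])]),None,fx=.85,fy=.85)[:578])
print(ray('top',[(268,240),(418,294),(240,321)],0.02), proj('side',ray('top',[(418,294),(240,321)],0.02)))
E
```

```text
[[ 0.58440525  0.11484976  0.02      ]
 [ 0.50445522 -0.21931224  0.02      ]
 [ 0.4037813   0.14897926  0.02      ]] [[355.74807331 215.21633379]
 [372.3598032  318.35469447]]
```

View pics/jig_top.png

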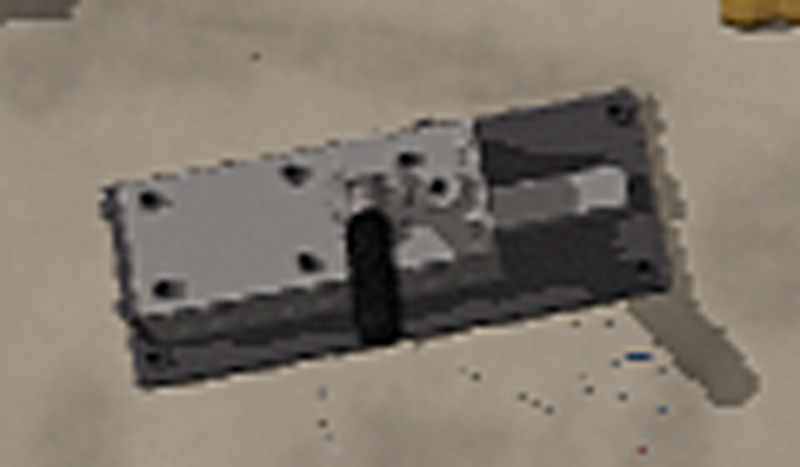

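View pics/mix.png

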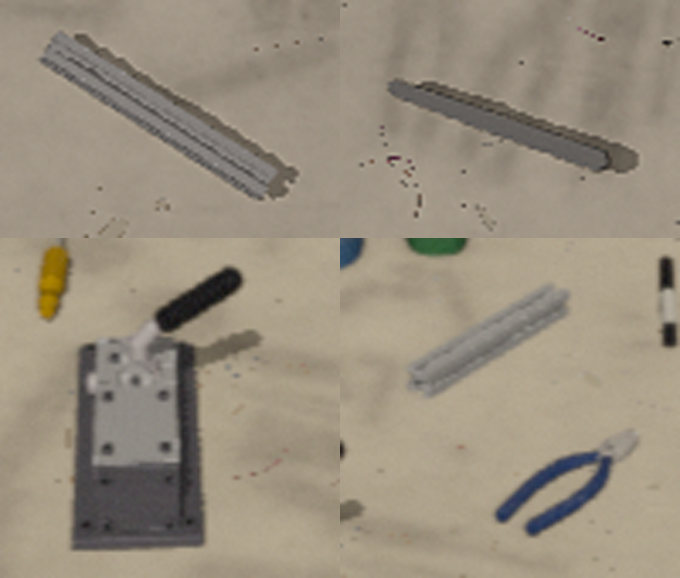

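The bar with grooves, at (418,294) in the top view, is the profile. The smooth one at (240,321) is the brush. The jig's mouth and tongue point right in the top view, which is world -y. The lever lies on the near side, so jig +y is about world -x.

```bash
python3 - <<'E'
from h import *
import bench; print([k for k in dir(bench) if not k.startswith('__')], getattr(bench,'nose_length',None))
for n,box in(('top',(375,260,465,330)),('side',(320,195,390,245))):
    im=cv2.imread(f'pics/{n}0.png'); x0,y0,x1,y1=box
    hsv=cv2.cvtColor(im,cv2.COLOR_BGR2HSV)[y0:y1,x0:x1]; 
    m=(hsv[...,1]<35).astype(np.uint8)*255
    m=cv2.morphologyEx(m,cv2.MORPH_CLOSE,np.ones((3,3)))
    cs=cv2.findContours(m,0,2)[0]; c=max(cs,key=cv2.contourArea)
    print(n,'S med',np.median(hsv[...,1]),'area',cv2.contourArea(c))
    r=cv2.minAreaRect(c); print(r); M=cv2.moments(c)
    ctr=np.array([M['m10']/M['m00']+x0,M['m01']/M['m00']+y0]); P=ray(n,ctr,0.01)[0]; print('centre',ctr,P)
    b=cv2.boxPoints(r)+[x0,y0]; b=b if np.linalg.norm(b[0]-b[1])<np.linalg.norm(b[1]-b[2]) else np.roll(b,1,0)
    e=ray(n,[(b[0]+b[1])/2,(b[2]+b[3])/2],0.01); d=e[1]-e[0]; print('ends',e,'len',np.linalg.norm(d),'ang',np.degrees(np.arctan2(d[1],d[0])))
    cv2.imwrite(f'pics/m_{n}.png',m)
K,Rm,t=cam('top'); print('topcam',-Rm.T@t); K,Rm,t=cam('side'); print('sidecam',-Rm.T@t)
# jig from top crop
def c2(p): return np.array(p)/6.667+[210,205]-.42
TR,BR,BL=ray('top',[c2((630,92)),c2((668,290)),c2((145,385))],0.008)
print('plate',TR,BR,BL,np.linalg.norm(TR-BR),np.linalg.norm(BR-BL))
d=BL-BR; print('axis ang',np.degrees(np.arctan2(d[1],d[0])))
T1,T2=ray('top',[c2((120,183)),c2((470,122))],0.05); d=T1-T2; print('blocktop far edge',T1,T2,np.linalg.norm(d),np.degrees(np.arctan2(d[1],d[0])))
print('tongue end',ray('top',c2((625,187)),0.0192))
# predicted jig origin
ax=(BL-BR)/np.linalg.norm(BL-BR); ay=np.cross([0,0,1],ax)
print('origin via BR,BL,TR', BR+ax*.112-ay*.035, BL-ax*.068-ay*.035, TR+ax*.112+ay*.035)
s=get_state(); print(R.from_rotvec(s['tool_rot']).as_matrix().round(3))
E
```

```text
['MotionError', 'calibration', 'close_job', 'get_image', 'get_state', 'nose_length'] 0.017
top S med 42.0 area 766.5
((41.28465270996094, 33.55403137207031), (77.01079559326172, 11.137332916259766), 32.55000686645508)
centre [416.22200478 293.52163514] [ 0.50645608 -0.21753853  0.01      ]
ends [[ 0.54324692 -0.14450202  0.01      ]
 [ 0.47030845 -0.28936033  0.01      ]] len 0.16218492935278628 ang -116.72598518524545
side S med 50.0 area 523.0
((33.088233947753906, 24.647058486938477), (11.833402633666992, 54.365047454833984), 59.036251068115234)
centre [352.60484385 219.7692798 ] [ 0.5104208  -0.21320651  0.01      ]
ends [[ 0.54826694 -0.13614226  0.01      ]
 [ 0.46693551 -0.29936272  0.01      ]] len 0.18236150210879687 ang -116.4867012639555
topcam [ 0.36716048 -0.01631523  0.98844224]
sidecam [0.3128312  0.94559644 0.67048259]
plate [0.64587381 0.04306873 0.008     ] [0.57967791 0.02223465 0.008     ] [0.52782913 0.18941002 0.008     ] 0.06939709553717612 0.17503113786632674
axis ang 107.23106987854183
blocktop far edge [0.58494393 0.19887283 0.05      ] [0.61801996 0.09035076 0.05      ] 0.11345071356578433 106.9505012563333
tongue end [[0.6101563  0.04004852 0.0192    ]]
origin via BR,BL,TR [0.57992972 0.13957576 0.008     ] [0.58140162 0.13482992 0.008     ] [0.57926737 0.13967402 0.008     ]
[[ 0.974  0.226 -0.   ]
 [ 0.226 -0.974  0.002]
 [-0.    -0.002 -1.   ]]
```

```bash
cat >> h.py <<'E'
def go(p,yaw):
    "shift in tool axes (mm) and turn for TCP to world p, tool down, tool x at yaw deg"
    s=get_state(); T=R.from_rotvec(s['tool_rot'])
    y=np.radians(yaw); G=R.from_matrix(np.c_[[np.cos(y),np.sin(y),0],[np.sin(y),-np.cos(y),0],[0,0,-1]])
    print('shift',(T.inv().apply(np.array(p)-s['position'])*1000).round(2),'dr',(T.inv()*G).as_rotvec().round(4),'t',round(s['time'],2),'F',s['ft_force'].round(2))
JA=107.2; AX=np.array([np.cos(np.radians(JA)),np.sin(np.radians(JA)),0]); AY=np.array([-AX[1],AX[0],0])
JO=np.array([.5798,.138,0])
def jig(x,y,z): return JO+(x*AX+y*AY)/1000+[0,0,z/1000]
E
python3 - <<'E'
from h import *
go([.489,-.253,.10],63.3)
print(proj('side',[jig(68,-35,8),jig(68,35,8),jig(-112,-35,8),jig(-112,35,8)]).round(1), proj('top',[jig(68,35,8),jig(-112,35,8),jig(-102.5,0,19.2)]).round(1))
im=cv2.imread('pics/side0.png')
E
```

```text
shift [ 419.33 -292.41  139.04] dr [-1.60e-03 -6.00e-04 -8.77e-01] t 0.1 F [ 0.12 -0.26 -0.26]
[[260.6 328.5]
 [300.1 327.4]
 [263.6 270.8]
 [297.7 270.1]] [[229.8 262.9]
 [310.5 248.2]
 [303.3 232.6]]
```

Request:
send_rows --xyz '[[419,-292,120],[419,-292,120],[419,-292,120],[419,-292,120],[419,-292,120],[419,-292,120],[419,-292,120],[419,-292,120],[419,-292,120],[419,-292,120]]' --dr '[[0,0,-0.1],[0,0,-0.2],[0,0,-0.3],[0,0,-0.4],[0,0,-0.5],[0,0,-0.6],[0,0,-0.7],[0,0,-0.8],[0,0,-0.876],[0,0,-0.876]]' --jaw 50

```text
time: 0.93
position: [0.4192, -0.3304, 0.1436]
tool_rot: [-2.673, -1.651, 0.001]
ft_force: [0.9, -0.0, -0.7]
grip_width: 0.574
grip_force: 0.0
```

```bash
python3 - <<'E'
from h import *
go([.489,-.253,.019],63.3); print(get_state()['position'])
E
```

```text
shift [100.47  27.8  124.6 ] dr [-0.0003  0.0003  0.0021] t 0.93 F [ 0.86 -0.04 -0.68]
[ 0.41923206 -0.33038845  0.14364008]
```

Request:
send_rows --xyz '[[35,10,20],[70,20,40],[98,27,60],[100,28,75],[100,28,80],[100,28,80],[100,28,80],[100,28,80],[100,28,80],[100,28,80]]' --dr '[[0,0,0],[0,0,0],[0,0,0],[0,0,0],[0,0,0],[0,0,0],[0,0,0],[0,0,0],[0,0,0],[0,0,0]]'

```text
time: 1.77
position: [0.4887, -0.2567, 0.0653]
tool_rot: [2.675, 1.644, 0.001]
ft_force: [-0.5, 0.2, 0.2]
grip_width: 0.576
grip_force: 0.0
```

```bash
python3 - <<'E'
from h import *
go([.489,-.253,.019],63.3)
a=get_image('top');b=get_image('side')
a=cv2.resize(a[200:350,340:540],(533,400)); b=cv2.resize(b[100:250,300:400],(267,400))
cv2.imwrite('pics/pre.png',np.hstack([a,b])[:,:,::-1])
E
```

```text
shift [ 3.52 -1.46 46.26] dr [ 0.0018  0.0007 -0.0027] t 1.77 F [-0.52  0.15  0.17]
```

View pics/pre.png

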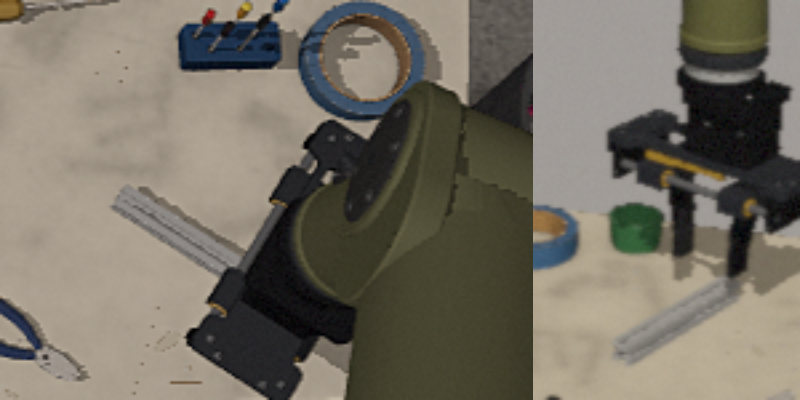

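The gripper straddles the profile in both views, and the body's long side runs along the closing line, as it should. I'll go down and close.

Request:
send_rows --xyz '[[1,0,10],[2,-1,20],[3,-1.5,30],[3.5,-1.5,38],[3.5,-1.5,44],[3.5,-1.5,45.5],[3.5,-1.5,45.5],[3.5,-1.5,45.5],[3.5,-1.5,45.5],[3.5,-1.5,45.5]]' --dr '[[0,0,0],[0,0,0],[0,0,0],[0,0,0],[0,0,0],[0,0,0],[0,0,0],[0,0,0],[0,0,0],[0,0,0]]'

```text
time: 2.7
position: [0.4889, -0.2518, 0.0187]
tool_rot: [2.675, 1.647, 0.0]
ft_force: [-0.1, -0.0, 1.0]
grip_width: 0.578
grip_force: 0.0
```

Request:
send_rows --xyz '[[0,0,0],[0,0,0],[0,0,0],[0,0,0],[0,0,0],[0,0,0],[0,0,0],[0,0,0],[0,0,0],[0,0,0]]' --dr '[[0,0,0],[0,0,0],[0,0,0],[0,0,0],[0,0,0],[0,0,0],[0,0,0],[0,0,0],[0,0,0],[0,0,0]]' --jaw 10 --grip_force 25

```text
time: 3.53
position: [0.4888, -0.2517, 0.0187]
tool_rot: [2.675, 1.647, -0.0]
ft_force: [0.3, 1.1, -0.5]
grip_width: 0.225
grip_force: 25.0
```

```bash
python3 - <<'E'
from h import *
s=get_state(); print(s['position'],s['grip_width']*87,s['grip_force'],s['ft_force'])
T=R.from_rotvec(s['tool_rot']).as_matrix(); print(T.round(4))
go(s['position']+[0,0,.06],63.3)
# pre-insert: bar inner end ~20mm before mouth; grasp 40 from centre => TCP 140 out of mouth
go(jig(-57.5-140,0,0)+[0,0,.06],107.2)
E
```

```text
[ 0.48884488 -0.25170875  0.01874849] 19.548837249653534 24.999101758003235 [ 0.31997851  1.09525047 -0.53716475]
[[ 4.503e-01  8.929e-01  0.000e+00]
 [ 8.929e-01 -4.503e-01 -1.000e-04]
 [-1.000e-04  0.000e+00 -1.000e+00]]
shift [ -0.   0. -60.] dr [ 0.      0.0001 -0.0011] t 3.53 F [ 0.32  1.1  -0.54]
shift [246.76  42.84 -41.27] dr [ 0.000e+00  1.000e-04 -7.673e-01] t 3.53 F [ 0.32  1.1  -0.54]
```

Request:
send_rows --xyz '[[0,0,-25],[0,0,-42],[25,4,-42],[60,10,-42],[95,16,-42],[130,23,-42],[165,29,-42],[200,35,-42],[230,40,-42],[247,43,-42]]' --dr '[[0,0,0],[0,0,0],[0,0,-0.1],[0,0,-0.2],[0,0,-0.3],[0,0,-0.4],[0,0,-0.5],[0,0,-0.6],[0,0,-0.7],[0,0,-0.767]]'

```text
time: 4.37
position: [0.64, -0.0455, 0.0607]
tool_rot: [-1.853, -2.536, -0.005]
ft_force: [-0.8, 0.2, -0.9]
grip_width: 0.225
grip_force: 25.0
```

Request:
send_rows --xyz '[[0,0,0],[0,0,0],[0,0,0],[0,0,0],[0,0,0],[0,0,0],[0,0,0],[0,0,0],[0,0,0],[0,0,0]]' --dr '[[0,0,0],[0,0,0],[0,0,0],[0,0,0],[0,0,0],[0,0,0],[0,0,0],[0,0,0],[0,0,0],[0,0,0]]'

```text
time: 5.2
position: [0.6384, -0.0505, 0.0608]
tool_rot: [1.865, 2.528, -0.0]
ft_force: [-0.1, -0.5, -1.2]
grip_width: 0.23
grip_force: 25.0
```

```bash
python3 - <<'E'
from h import *
go(jig(-197.5,0,60),107.2)
a=get_image('top');b=get_image('side')
cv2.imwrite('pics/top1.png',a[:,:,::-1]);cv2.imwrite('pics/side1.png',b[:,:,::-1])
a=cv2.resize(a[190:280,215:375],(800,450),interpolation=cv2.INTER_CUBIC)
cv2.imwrite('pics/ins.png',a[:,:,::-1])
s=get_state(); print(s['position'])
E
```

```text
shift [-0.06 -0.25  0.78] dr [ 0.0001  0.0002 -0.0003] t 5.2 F [-0.07 -0.52 -1.17]
[ 0.63842853 -0.05044425  0.06073841]
```

View pics/ins.png

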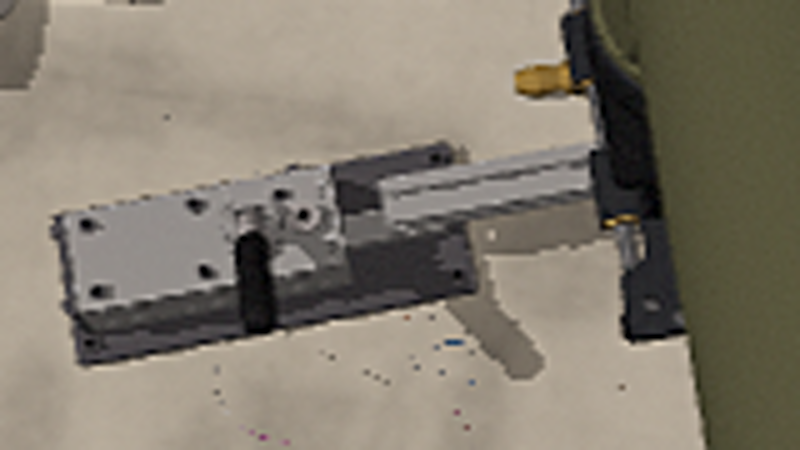

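The profile is level with the slot and just short of the tongue, with its inner end at (384,198) in the crop. Next I'll fit its edges and the block's and tongue's edges in the same camera to get the relative offset and yaw.

```bash
python3 - <<'E'
from h import *
def lines(f,u0,u1,r0,r1,thr,z,nm):
    g=cv2.cvtColor(cv2.imread(f),cv2.COLOR_BGR2HSV); V=cv2.GaussianBlur(g,(3,1),0)[...,2].astype(int); S=g[...,1]
    m=(V>thr)&(S<32); us=[];a=[];b=[]
    for u in range(u0,u1):
        r=np.flatnonzero(m[r0:r1,u])
        if len(r)>2: us.append(u);a.append(r[0]+r0-.5);b.append(r[-1]+r0+.5)
    us=np.array(us)
    for k,e in(('far',a),('near',b)):
        e=np.array(e); 
        for _ in range(3):
            p=np.polyfit(us,e,1); ok=abs(e-np.polyval(p,us))<=max(.7,0); us2,e2=us[ok],e[ok]
            if ok.sum()>4: p=np.polyfit(us2,e2,1)
        P=ray('top',[(us[0],np.polyval(p,us[0])),(us[-1],np.polyval(p,us[-1]))],z)
        d=P[0]-P[1]; J=[((q-JO)@AX*1000,(q-JO)@AY*1000) for q in P]
        print(nm,k,len(us),'ang',np.degrees(np.arctan2(d[1],d[0])).round(2),np.round(J,1).tolist())
g=cv2.cvtColor(cv2.imread('pics/top1.png'),cv2.COLOR_BGR2HSV)
for u in(300,320): print(u,g[216:244,u,2].tolist(),g[216:244,u,1].tolist())
g0=cv2.cvtColor(cv2.imread('pics/top0.png'),cv2.COLOR_BGR2HSV)
for u in(240,288,301): print(u,g0[218:262,u,2].tolist(),g0[218:262,u,1].tolist())
lines('pics/top1.png',294,330,214,240,110,.062,'bar')
lines('pics/top0.png',232,258,218,262,110,.05,'block')
lines('pics/top0.png',286,303,226,242,75,.0192,'tongue')
E
```

```text
300 [163, 161, 170, 81, 68, 76, 76, 63, 144, 153, 152, 104, 148, 150, 148, 151, 158, 85, 91, 108, 60, 56, 48, 48, 51, 46, 46, 48] [41, 43, 45, 13, 11, 10, 20, 16, 12, 13, 12, 12, 14, 14, 12, 14, 15, 18, 14, 17, 17, 18, 27, 16, 15, 22, 17, 5]
320 [178, 177, 180, 184, 163, 143, 152, 125, 84, 155, 150, 148, 152, 136, 76, 77, 111, 117, 112, 109, 111, 110, 110, 106, 100, 163, 157, 159] [39, 39, 38, 43, 31, 11, 13, 18, 15, 15, 15, 14, 13, 13, 10, 10, 46, 48, 48, 47, 46, 46, 44, 43, 43, 39, 44, 42]
240 [151, 152, 155, 155, 155, 156, 157, 157, 159, 158, 160, 165, 131, 130, 130, 131, 129, 131, 130, 129, 131, 130, 131, 131, 132, 132, 130, 130, 131, 131, 131, 133, 151, 87, 58, 59, 58, 46, 37, 71, 66, 65, 63, 25] [41, 40, 43, 43, 41, 42, 42, 44, 38, 42, 43, 43, 29, 10, 12, 14, 10, 16, 18, 14, 16, 14, 18, 16, 15, 17, 16, 18, 16, 16, 16, 15, 15, 15, 22, 26, 13, 22, 28, 18, 8, 20, 12, 31]
288 [137, 141, 151, 100, 55, 59, 62, 66, 64, 47, 39, 43, 38, 33, 105, 86, 88, 87, 88, 91, 68, 49, 40, 43, 42, 37, 38, 43, 40, 36, 38, 70, 64, 62, 44, 131, 167, 157, 158, 157, 157, 157, 159, 160] [45, 43, 44, 33, 2
[... 153 characters left out ...]
01 [144, 54, 58, 16, 41, 59, 64, 63, 68, 62, 66, 51, 149, 132, 131, 131, 134, 146, 51, 42, 39, 40, 36, 46, 40, 40, 43, 38, 40, 40, 42, 29, 63, 171, 160, 86, 157, 157, 157, 158, 160, 140, 158, 157] [48, 24, 18, 16, 6, 22, 16, 20, 19, 12, 8, 15, 15, 15, 16, 14, 13, 14, 15, 24, 13, 26, 14, 6, 26, 19, 24, 13, 19, 13, 24, 18, 53, 43, 43, 33, 42, 42, 44, 45, 43, 33, 42, 42]
bar far 36 ang 107.35 [[-85.5, -9.8], [-160.8, -10.0]]
bar near 36 ang 109.66 [[-81.6, 12.4], [-157.1, 9.2]]
block far 26 ang 107.53 [[47.2, -22.4], [-6.9, -22.7]]
block near 26 ang 107.67 [[53.4, 21.2], [-0.1, 20.8]]
tongue far 17 ang 108.29 [[-65.1, -7.5], [-101.0, -8.2]]
tongue near 17 ang 107.56 [[-62.9, 5.6], [-98.6, 5.4]]
```

Request:
send_rows --xyz '[[0,0.2,4],[0,0.4,8],[0,0.7,12],[0,0.7,16],[0,0.7,19],[0,0.7,21],[0,0.7,21.8],[0,0.7,21.8],[0,0.7,21.8],[0,0.7,21.8]]' --dr '[[0,0,-0.005],[0,0,-0.005],[0,0,-0.005],[0,0,-0.005],[0,0,-0.005],[0,0,-0.005],[0,0,-0.005],[0,0,-0.005],[0,0,-0.005],[0,0,-0.005]]'

```text
time: 6.13
position: [0.6393, -0.0503, 0.0392]
tool_rot: [1.858, 2.533, 0.0]
ft_force: [0.0, -0.5, -2.3]
grip_width: 0.227
grip_force: 25.0
```

Request:
send_rows --xyz '[[1,0,0],[2,0,0],[4,0,0],[6,0,0],[8,0,0],[10,0,0],[12,0,0],[14,0,0],[15,0,0],[15,0,0]]' --dr '[[0,0,0],[0,0,0],[0,0,0],[0,0,0],[0,0,0],[0,0,0],[0,0,0],[0,0,0],[0,0,0],[0,0,0]]'

```text
time: 6.97
position: [0.6345, -0.0355, 0.0389]
tool_rot: [-1.857, -2.534, -0.0]
ft_force: [-0.8, 0.0, -0.8]
grip_width: 0.226
grip_force: 25.0
```

```bash
cat >> h.py <<'E'
def st():
    s=get_state(); F=s['ft_force']; print('t',round(s['time'],2),'jigTCP',((s['position']-JO)@AX*1000).round(2),((s['position']-JO)@AY*1000).round(2),(s['position'][2]*1000).round(2),'F ax,ay,z',(F@AX).round(2),(F@AY).round(2),F[2].round(2),'M',s['torque'].round(2),'grip',s['grip_force'].round(1),(s['grip_width']*87).round(2))
E
python3 -c "
from h import *
st()"
```

```text
Traceback (most recent call last):
  File "h.py", line 22, in st
    s=get_state(); F=s['ft_force']; print('t',round(s['time'],2),'jigTCP',((s['position']-JO)@AX*1000).round(2),((s['position']-JO)@AY*1000).round(2),(s['position'][2]*1000).round(2),'F ax,ay,z',(F@AX).round(2),(F@AY).round(2),F[2].round(2),'M',s['torque'].round(2),'grip',s['grip_force'].round(1),(s['grip_width']*87).round(2))
                                                                                                                                                                                                                                                                                 ^^^^^^^^^^^^^^^^^^^^^
AttributeError: 'float' object has no attribute 'round'
```

Request:
send_rows --xyz '[[1,0,0],[2,0,0],[3.5,0,0],[5,0,0],[6.5,0,0],[8,0,0],[9.5,0,0],[11,0,0],[12,0,0],[12,0,0]]' --dr '[[0,0,0],[0,0,0],[0,0,0],[0,0,0],[0,0,0],[0,0,0],[0,0,0],[0,0,0],[0,0,0],[0,0,0]]'

```text
time: 7.8
position: [0.6312, -0.0241, 0.0391]
tool_rot: [1.858, 2.533, 0.001]
ft_force: [0.9, 1.3, -0.0]
grip_width: 0.227
grip_force: 25.0
```

```bash
sed -i "s/s\['grip_force'\].round(1),(s\['grip_width'\]\*87).round(2)/round(s['grip_force'],1),round(s['grip_width']*87,2)/" h.py
python3 -c "
from h import *
st(); a=get_image('top'); cv2.imwrite('pics/top2.png',a[:,:,::-1]); cv2.imwrite('pics/ins2.png',cv2.resize(a[200:260,215:335],(800,400),interpolation=cv2.INTER_CUBIC)[:,:,::-1])"
```

```text
t 7.8 jigTCP -170.07 -1.14 39.09 F ax,ay,z 0.98 -1.26 -0.04 M [ 0.02 -0.26 -0.1 ] grip 25.0 19.71
```

View pics/ins2.png

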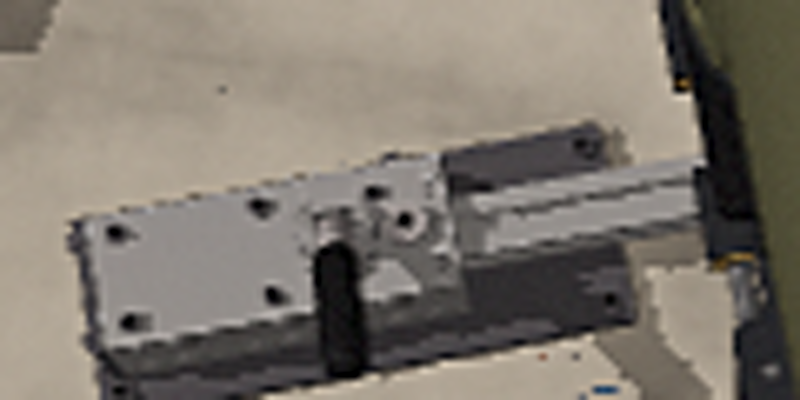

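The profile's tip is at the mouth, around crop (470,200), and in line with the bush. Forces are still near zero, so I'll continue in.

Request:
send_rows --xyz '[[1,0,0],[2.5,0,0],[4,0,0],[5.5,0,0],[7,0,0],[8.5,0,0],[10,0,0],[11,0,0],[12,0,0],[12,0,0]]' --dr '[[0,0,0],[0,0,0],[0,0,0],[0,0,0],[0,0,0],[0,0,0],[0,0,0],[0,0,0],[0,0,0],[0,0,0]]'

```text
time: 8.68
position: [0.6277, -0.0138, 0.0391]
tool_rot: [1.858, 2.532, -0.001]
ft_force: [3.4, -2.8, -1.4]
grip_width: 0.229
grip_force: 25.0
```

```bash
python3 -c "
from h import *
st()"
```

```text
t 8.68 jigTCP -159.18 -0.86 39.07 F ax,ay,z -3.69 -2.42 -1.37 M [-0.8  -0.79 -0.11] grip 25.0 19.9
```

Request:
send_rows --xyz '[[1,0,0],[2,0,0],[3,0,0],[4,0,0],[5,0,0],[6,0,0],[7,0,0],[8,0,0],[8,0,0],[8,0,0]]' --dr '[[0,0,0],[0,0,0],[0,0,0],[0,0,0],[0,0,0],[0,0,0],[0,0,0],[0,0,0],[0,0,0],[0,0,0]]'

```text
time: 9.52
position: [0.625, -0.0051, 0.039]
tool_rot: [-1.858, -2.533, -0.0]
ft_force: [4.5, -2.6, -1.4]
grip_width: 0.227
grip_force: 25.0
```

```bash
python3 -c "
from h import *
st()"
```

```text
t 9.52 jigTCP -150.06 -0.87 38.95 F ax,ay,z -3.76 -3.52 -1.4 M [-0.65 -0.88 -0.21] grip 25.0 19.77
```

Request:
send_rows --xyz '[[1,0.2,0],[2,0.5,0],[3,0.7,0],[4,0.7,0],[5,0.7,0],[6,0.7,0],[7,0.7,0],[8,0.7,0],[8,0.7,0],[8,0.7,0]]' --dr '[[0,0,0],[0,0,0],[0,0,0],[0,0,0],[0,0,0],[0,0,0],[0,0,0],[0,0,0],[0,0,0],[0,0,0]]' --grip_force 12

```text
time: 10.35
position: [0.6229, 0.0028, 0.0388]
tool_rot: [-1.857, -2.533, 0.0]
ft_force: [1.4, -2.4, -2.0]
grip_width: 0.227
grip_force: 12.0
```

```bash
python3 -c "
from h import *
st()"
```

```text
t 10.35 jigTCP -141.86 -1.21 38.78 F ax,ay,z -2.68 -0.59 -2.0 M [-0.61 -0.56 -0.05] grip 12.0 19.77
```

Request:
send_rows --xyz '[[1,0,0],[2,0,0],[3,0,0],[4,0,0],[5,0,0],[6,0,0],[7,0,0],[8,0,0],[8,0,0],[8,0,0]]' --dr '[[0,0,0],[0,0,0],[0,0,0],[0,0,0],[0,0,0],[0,0,0],[0,0,0],[0,0,0],[0,0,0],[0,0,0]]'

```text
time: 11.18
position: [0.6206, 0.0105, 0.0388]
tool_rot: [-1.858, -2.533, -0.0]
ft_force: [1.1, -2.7, -0.7]
grip_width: 0.228
grip_force: 12.0
```

```bash
python3 -c "
from h import *
st()"
```

```text
t 11.18 jigTCP -133.91 -1.28 38.85 F ax,ay,z -2.94 -0.29 -0.67 M [-0.6  -0.39 -0.  ] grip 12.0 19.8
```

Request:
send_rows --xyz '[[0.4,0,0],[0.8,0,0],[1.2,0,0],[1.6,0,0],[2,0,0],[2.4,0,0],[2.8,0,0],[3,0,0],[3,0,0],[3,0,0]]' --dr '[[0,0,0],[0,0,0],[0,0,0],[0,0,0],[0,0,0],[0,0,0],[0,0,0],[0,0,0],[0,0,0],[0,0,0]]'

```text
time: 12.02
position: [0.6198, 0.0131, 0.0389]
tool_rot: [-1.858, -2.533, 0.0]
ft_force: [1.2, -2.7, -1.4]
grip_width: 0.229
grip_force: 12.0
```

Request:
send_rows --xyz '[[0.4,0,0],[0.8,0,0],[1.2,0,0],[1.6,0,0],[2,0,0],[2.4,0,0],[2.8,0,0],[3,0,0],[3,0,0],[3,0,0]]' --dr '[[0,0,0],[0,0,0],[0,0,0],[0,0,0],[0,0,0],[0,0,0],[0,0,0],[0,0,0],[0,0,0],[0,0,0]]'

```text
time: 12.85
position: [0.619, 0.0159, 0.0389]
tool_rot: [-1.858, -2.533, 0.0]
ft_force: [0.5, -2.3, -2.0]
grip_width: 0.228
grip_force: 12.0
```

Request:
send_rows --xyz '[[0.4,0,0],[0.8,0,0],[1.2,0,0],[1.6,0,0],[2,0,0],[2.4,0,0],[2.8,0,0],[3,0,0],[3,0,0],[3,0,0]]' --dr '[[0,0,0],[0,0,0],[0,0,0],[0,0,0],[0,0,0],[0,0,0],[0,0,0],[0,0,0],[0,0,0],[0,0,0]]'

```text
time: 13.68
position: [0.6181, 0.0187, 0.0389]
tool_rot: [-1.858, -2.533, 0.0]
ft_force: [0.1, -2.5, -0.9]
grip_width: 0.229
grip_force: 12.0
```

Request:
send_rows --xyz '[[0.4,0,0],[0.8,0,0],[1.2,0,0],[1.6,0,0],[2,0,0],[2.4,0,0],[2.8,0,0],[3,0,0],[3,0,0],[3,0,0]]' --dr '[[0,0,0],[0,0,0],[0,0,0],[0,0,0],[0,0,0],[0,0,0],[0,0,0],[0,0,0],[0,0,0],[0,0,0]]'

```text
time: 14.52
position: [0.6174, 0.021, 0.0389]
tool_rot: [1.858, 2.532, -0.001]
ft_force: [0.6, -4.4, -1.2]
grip_width: 0.227
grip_force: 12.0
```

Request:
send_rows --xyz '[[0.2,0,0],[0.4,0,0],[0.6,0,0],[0.8,0,0],[1,0,0],[1,0,0],[1,0,0],[1,0,0],[1,0,0],[1,0,0]]' --dr '[[0,0,0],[0,0,0],[0,0,0],[0,0,0],[0,0,0],[0,0,0],[0,0,0],[0,0,0],[0,0,0],[0,0,0]]'

```text
time: 15.35
position: [0.6174, 0.021, 0.039]
tool_rot: [1.858, 2.531, -0.002]
ft_force: [2.0, -6.0, -1.3]
grip_width: 0.232
grip_force: 12.0
```

```bash
python3 -c "
from h import *
st()"
```

```text
t 15.35 jigTCP -122.86 -1.29 38.98 F ax,ay,z -6.33 -0.08 -1.26 M [-1.37 -0.54  0.09] grip 12.0 20.18
```

Request:
send_rows --xyz '[[0.2,0,0],[0.4,0,0],[0.6,0,0],[0.8,0,0],[1,0,0],[1.2,0,0],[1.4,0,0],[1.4,0,0],[1.4,0,0],[1.4,0,0]]' --dr '[[0,0,0],[0,0,0],[0,0,0],[0,0,0],[0,0,0],[0,0,0],[0,0,0],[0,0,0],[0,0,0],[0,0,0]]'

```text
time: 16.18
position: [0.6173, 0.021, 0.039]
tool_rot: [1.858, 2.529, -0.003]
ft_force: [2.5, -9.1, -1.4]
grip_width: 0.231
grip_force: 12.0
```

```bash
python3 -c "
from h import *
st()"
```

```text
t 16.18 jigTCP -122.86 -1.26 39.04 F ax,ay,z -9.41 0.28 -1.36 M [-1.7  -0.67  0.04] grip 12.0 20.1
```

It's solid: two more pushes gave no travel, and the force rose to 9.4 N, about 6 N of it on the stop. I'll ease off, open, and rise.

Request:
send_rows --xyz '[[-0.5,0,0],[-1,0,0],[-1.5,0,0],[-2,0,0],[-2.5,0,0],[-2.5,0,0],[-2.5,0,0],[-2.5,0,0],[-2.5,0,0],[-2.5,0,0]]' --dr '[[0,0,0],[0,0,0],[0,0,0],[0,0,0],[0,0,0],[0,0,0],[0,0,0],[0,0,0],[0,0,0],[0,0,0]]'

```text
time: 17.02
position: [0.6173, 0.021, 0.0389]
tool_rot: [1.858, 2.533, -0.001]
ft_force: [0.9, -5.5, -0.8]
grip_width: 0.226
grip_force: 12.0
```

```bash
python3 -c "
from h import *
st()"
```

```text
t 17.02 jigTCP -122.91 -1.26 38.94 F ax,ay,z -5.54 0.82 -0.76 M [-1.13 -0.37  0.12] grip 12.0 19.62
```

Request:
send_rows --xyz '[[0,0,0],[0,0,0],[0,0,0],[0,0,0],[0,0,0],[0,0,0],[0,0,0],[0,0,0],[0,0,0],[0,0,0]]' --dr '[[0,0,0],[0,0,0],[0,0,0],[0,0,0],[0,0,0],[0,0,0],[0,0,0],[0,0,0],[0,0,0],[0,0,0]]' --jaw 45

```text
time: 17.85
position: [0.6173, 0.0213, 0.0389]
tool_rot: [1.858, 2.533, -0.0]
ft_force: [0.1, 0.4, 0.2]
grip_width: 0.519
grip_force: 0.0
```

Request:
send_rows --xyz '[[0,0,-10],[0,0,-25],[0,0,-50],[0,0,-80],[0,0,-110],[0,0,-120],[0,0,-120],[0,0,-120],[0,0,-120],[0,0,-120]]' --dr '[[0,0,0],[0,0,0],[0,0,0],[0,0,0],[0,0,0],[0,0,0],[0,0,0],[0,0,0],[0,0,0],[0,0,0]]'

```text
time: 18.68
position: [0.6161, 0.0211, 0.1572]
tool_rot: [-1.857, -2.531, 0.003]
ft_force: [0.4, 0.3, -0.4]
grip_width: 0.521
grip_force: 0.0
```

```bash
python3 - <<'E'
from h import *
st(); go(jig(-21.5,40,150),107.2)
a=get_image('top');b=get_image('side')
a=cv2.resize(a[190:280,215:375],(533,300)); b=cv2.resize(b[230:340,235:345],(300,300))
cv2.imwrite('pics/rel.png',cv2.resize(np.hstack([a,b]),(799,288))[:,:,::-1])
E
```

```text
t 18.68 jigTCP -122.38 -0.16 157.19 F ax,ay,z 0.17 -0.52 -0.43 M [-0.05 -0.14  0.02] grip 0.0 45.35
shift [101.06 -39.65   7.39] dr [-0.0029 -0.0008  0.0048] t 18.68 F [ 0.44  0.32 -0.43]
```

View pics/rel.png

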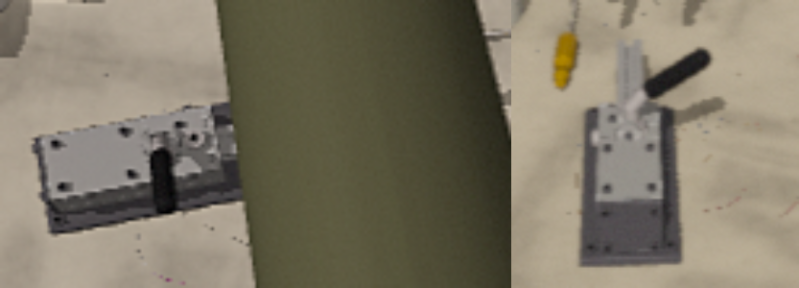

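The profile sits straight in the slot and the lever is still up at (680,72) in the side crop. Next I'll move over the lever with the jaws shut.

Request:
send_rows --xyz '[[15,-6,0],[35,-14,0],[60,-23,0],[85,-33,0],[101,-39,0],[101,-39,0],[101,-39,0],[101,-39,0],[101,-39,0],[101,-39,0]]' --dr '[[0,0,0],[0,0,0],[0,0,0],[0,0,0],[0,0,0],[0,0,0],[0,0,0],[0,0,0],[0,0,0],[0,0,0]]' --jaw 0

```text
time: 19.62
position: [0.5503, 0.1048, 0.1587]
tool_rot: [-1.861, -2.531, 0.0]
ft_force: [0.4, -0.1, -0.8]
grip_width: 0.004
grip_force: 0.0
```

```bash
python3 - <<'E'
from h import *
st(); go(jig(-21.5,39,82),107.2)
E
```

```text
t 19.62 jigTCP -23.04 37.99 158.68 F ax,ay,z -0.24 -0.33 -0.84 M [-0.05 -0.15  0.03] grip 0.0 0.33
shift [ 1.54 -0.99 76.68] dr [-0.0002  0.      0.0027] t 19.62 F [ 0.39 -0.13 -0.84]
```

Request:
send_rows --xyz '[[1.5,-1,8],[1.5,-1,14],[1.5,-1,18],[1.5,-1,22],[1.5,-1,26],[1.5,-1,30],[1.5,-1,34],[1.5,-1,38],[1.5,-1,42],[1.5,-1,46]]' --dr '[[0,0,0],[0,0,0],[0,0,0],[0,0,0],[0,0,0],[0,0,0],[0,0,0],[0,0,0],[0,0,0],[0,0,0]]'

```text
time: 20.45
position: [0.5483, 0.1072, 0.1127]
tool_rot: [1.858, 2.533, -0.0]
ft_force: [-1.1, -1.2, 3.1]
grip_width: 0.009
grip_force: 1.2
```

```bash
python3 - <<'E'
from h import *
st(); go(jig(-21.5,39,82),107.2)
E
```

```text
t 20.45 jigTCP -20.12 39.17 112.67 F ax,ay,z -0.82 1.4 3.08 M [-0.05  0.07 -0.01] grip 1.2 0.74
shift [-1.37  0.17 30.67] dr [-0.0001  0.0001  0.0049] t 20.45 F [-1.09 -1.2   3.08]
```

Contact at 3 N, so the lever is moving. I'll press on down.

Request:
send_rows --xyz '[[-0.5,0,4],[-1,0,8],[-1,0,12],[-1,0,16],[-1,0,20],[-1,0,23],[-1,0,26],[-1,0,28],[-1,0,30],[-1,0,30]]' --dr '[[0,0,0],[0,0,0],[0,0,0],[0,0,0],[0,0,0],[0,0,0],[0,0,0],[0,0,0],[0,0,0],[0,0,0]]'

```text
time: 21.28
position: [0.5452, 0.105, 0.0825]
tool_rot: [-1.856, -2.53, 0.012]
ft_force: [-12.6, -2.2, 13.9]
grip_width: 0.008
grip_force: 7.8
```

```bash
python3 - <<'E'
from h import *
st(); go(jig(-21.5,39,80),107.2)
E
```

```text
t 21.28 jigTCP -21.26 42.84 82.46 F ax,ay,z 1.58 12.68 13.94 M [-0.84  2.48  0.  ] grip 7.8 0.71
shift [-0.25  3.86  2.43] dr [-0.0088  0.0011  0.0047] t 21.28 F [-12.58  -2.24  13.94]
```

Request:
send_rows --xyz '[[0,-1,1],[0,-2,2],[0,-3,3],[0,-3,4],[0,-3,5],[0,-3,5],[0,-3,5],[0,-3,5],[0,-3,5],[0,-3,5]]' --dr '[[0,0,0],[0,0,0],[0,0,0],[0,0,0],[0,0,0],[0,0,0],[0,0,0],[0,0,0],[0,0,0],[0,0,0]]'

```text
time: 22.12
position: [0.5451, 0.105, 0.0817]
tool_rot: [1.858, 2.533, -0.007]
ft_force: [-14.1, -4.1, 34.3]
grip_width: 0.009
grip_force: 18.3
```

```bash
python3 - <<'E'
from h import *
st(); b=get_image('side'); a=get_image('top')
cv2.imwrite('pics/press.png',np.hstack([cv2.resize(b[200:340,220:340],(343,400)),cv2.resize(a[190:290,210:320],(440,400))])[:,:,::-1])
E
```

```text
t 22.12 jigTCP -21.24 42.93 81.67 F ax,ay,z 0.29 14.68 34.28 M [-0.94  3.19 -0.02] grip 18.3 0.77
```

View pics/press.png

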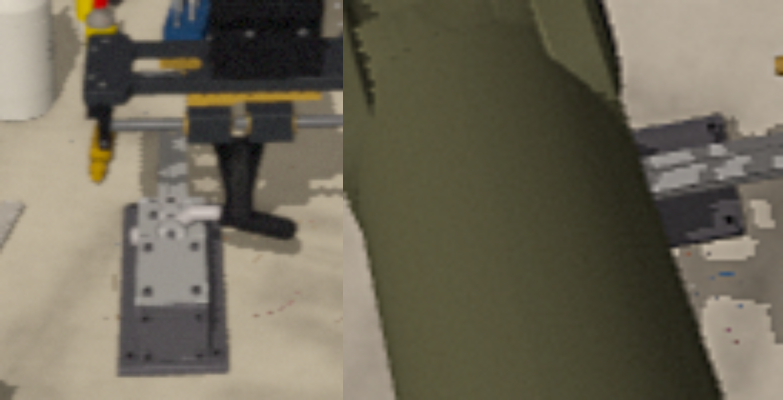

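The force climbs to 34 N with hardly any travel, and the side crop shows the lever flat at (262,222), so it's hard down. I'll rise and check.

Request:
send_rows --xyz '[[0,1,-5],[0,3,-15],[0,3,-30],[0,3,-50],[0,3,-75],[0,3,-105],[0,3,-130],[0,3,-140],[0,3,-140],[0,3,-140]]' --dr '[[0,0,0],[0,0,0],[0,0,0],[0,0,0],[0,0,0],[0,0,0],[0,0,0],[0,0,0],[0,0,0],[0,0,0]]'

```text
time: 23.05
position: [0.5487, 0.106, 0.2173]
tool_rot: [1.858, 2.533, -0.0]
ft_force: [-0.7, -0.8, -0.3]
grip_width: 0.007
grip_force: 0.0
```

```bash
python3 - <<'E'
from h import *
st(); b=get_image('side')
print(proj('side',[jig(-21.5,66,49),jig(-21.5,76,48.3),jig(-21.5,0,53.8),jig(-21.5,41,105)])-[220,200])
cv2.imwrite('pics/fin.png',cv2.resize(b[200:340,220:340],(514,600),interpolation=cv2.INTER_CUBIC)[:,:,::-1])
E
```

```text
t 23.05 jigTCP -21.4 39.15 217.3 F ax,ay,z -0.55 0.95 -0.3 M [ 0.   -0.08 -0.05] grip 0.0 0.64
[[ 95.17210753  79.06700344]
 [100.45751427  79.25775408]
 [ 60.05223564  77.72098787]
 [ 81.87753525  54.38207368]]
```

View pics/fin.png

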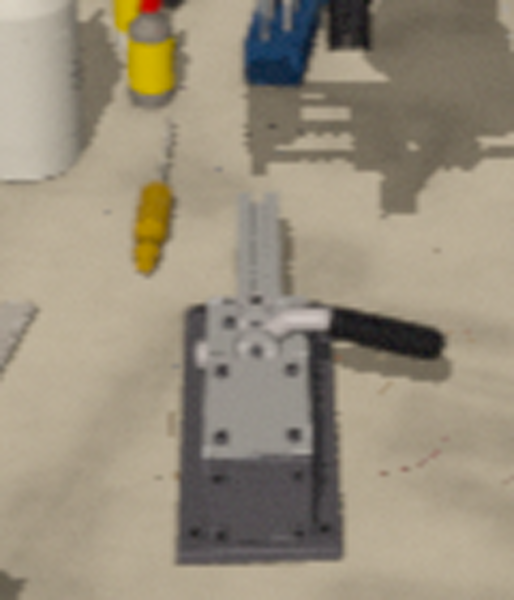

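The lever lies at the predicted shut position: handle axis at (408,337) against (408,339) predicted. The profile is straight in the slot and the gripper is clear.

```bash
python3 -c "
from bench import *
print(close_job())"
```

```text
the job is handed in; nothing more can be done
None
```

The profile is in the jig, felt solid against the hidden stop with about 6 N on it. The cam lever is pressed hard down, the gripper touches nothing, and no tools were touched. I handed the job in at about 23 s; the judge's result was not shown.

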